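# Gauge the caliper gap

### The job

Find which of the three gauges in the rack is the thickest whose blade slides into the gap between the red caliper's outer jaw and its sprung piston plate, pressing the plate back a little: try them by feel, gently, never forcing one in. Leave that gauge upright in the gap, held snugly against the outer jaw, fully home with its head resting flat on the caliper and roughly centred along it; have the other two hanging upright in the rack, and leave everything else on the bench alone.

Things in the scene. Friction and masses are not known exactly. Their poses are not given: they have to be found in the camera images.
- caliper: Red brake caliper, fixed, on a dark base plate 130 (x) x 180 mm; origin on the bench, z up. Its gap is an upright channel along x, 44 mm long (x = -22 to 22), open at both ends and above, floor at z = 55 mm. Outer jaw: inner face at y = 0, jaw on the -y side; the piston plate faces it from +y. Nothing is higher than z = 95 mm. Empty, the gap is 6.5 to 14.5 mm wide, different each time: find it by trial.
- jaw_edge (a point): Middle of the outer jaw's inner face, at the level of the caliper's top (caliper x = 0, y = 0, z = 95 mm); axes as the caliper's, the gap lies on its +y side. The tops of jaw and piston plate are level, flat and rigid, lightly oiled like the blades; their inner top edges are rounded to 5 mm radius as a lead-in.
- piston (a joint): How far (m) the sprung piston with its aluminium plate (44 mm along x) is pushed back to +y of the caliper: 0 with the gap empty, rigid stop at 0.0034. The spring pushes with 2.5 N at 0, 3.5 N at the stop. Blade too thin: stays 0, blade is loose. Thickest one that goes in: pushes it back by some 0.5 to 3.4 mm. Too thick: the piston meets its stop and the blade jams part way.
- rack: Fixed aluminium rack: two smooth rails along its y (y = -107 to 107 mm), tops at z = 48 mm, 36 mm free between them, each 15 mm wide. Origin on the bench at its centre. The gauges hang in it, blade between the rails and head on both, at y = -70, 0 and 70 mm in any order; a gauge may hang anywhere along the rails.
- gauge_thin: Gauge with a yellow head: steel blade 10 mm thick (y), 30 mm wide (x), 36 mm long (z), its foot tapered to 6 mm over the lowest 4 mm; above it a yellow block head 54 (x) x 30 (y) x 38 mm high. Origin at the centre of the blade's foot, z up: the head's flat underside is at z = 36 mm, its top at 74 mm. Loose, 0.1 to 0.25 kg, upright at the start. Take it by the head, across the 30 mm.
- gauge_mid: Gauge with a blue head: steel blade 12.5 mm thick (y), 30 mm wide (x), 36 mm long (z), its foot tapered to 8.5 mm over the lowest 4 mm; above it a blue block head 54 (x) x 30 (y) x 38 mm high. Origin at the centre of the blade's foot, z up: the head's flat underside is at z = 36 mm, its top at 74 mm. Loose, 0.1 to 0.25 kg, upright at the start. Take it by the head, across the 30 mm.
- gauge_thick: Gauge with a green head: steel blade 15 mm thick (y), 30 mm wide (x), 36 mm long (z), its foot tapered to 11 mm over the lowest 4 mm; above it a green block head 54 (x) x 30 (y) x 38 mm high. Origin at the centre of the blade's foot, z up: the head's flat underside is at z = 36 mm, its top at 74 mm. Loose, 0.1 to 0.25 kg, upright at the start. Take it by the head, across the 30 mm.
- spray_can: Blue spray can, 66 mm diameter, 190 mm tall, standing. Bystander, to be left alone. Origin at its underside.
- oil_bottle: Grey oil bottle, 72 mm diameter, 180 mm tall, standing. Bystander, to be left alone. Origin at its underside.
- screwdriver: Screwdriver lying on the bench. Bystander, to be left alone.
- wrench: Steel wrench lying on the bench. Bystander, to be left alone.
- bearing: Steel bearing ring, 62 mm diameter, 18 mm high. Bystander, to be left alone. Origin at its underside.
- grease_jar: Clear jar with yellow lid, 68 mm diameter, 60 mm tall. Bystander, to be left alone. Origin at its underside.
- bolt: Dark bolt standing on its head, 22 mm diameter, 45 mm tall. Bystander, to be left alone. Origin at its underside.
There are look-alikes about, which are no part of the job. Leave any green, orange or pink look-alike of the caliper alone.

How it is judged:
By the outcome, as a careful person would: the job done as asked, in the order asked, and still so for the second after the job is handed in, with the robot touching nothing.
It also fails if it takes over 72 s, if anything falls off the work surface, if the arm or the gripper's body presses on something with over 40 N, if the wrist force passes 120 N, or if a joint passes its speed limit or range.

### The arm

A 7-joint arm with a two-finger parallel gripper is mounted at the origin on the work surface. World frame = base frame: x ahead of the robot, y to its left, z up, the work surface at z = 0. Lengths are in mm, angles in rad, forces in N, time in s.
With the tool pointing down it reaches from about 400 to 850 mm from the base axis. Payload 10.4 kg.
Tool frame: the origin (TCP) lies between the finger pads; the fingertips stand 14 mm ahead of it and the grasp point (between the pads) lies 5 mm behind it (manip.nose_length is the distance from the TCP to the fingertips, in mm); z points along the fingers, y is the direction in which the jaws open and shut (so a half turn about z gives the same grasp; the last joint's range is limited). The gripper opens to 85 mm and grips with 20 to 120 N. Pads are 22 mm wide; open, the fingers measure 114 mm over their backs; the gripper's body (76 mm by 85 mm) begins 54 mm behind the grasp point. The pads swing forward as they close: fully open they stand 13 mm farther back than shut.
Start: joints at [1.299, 0.332, -0.065, 1.46, 0.022, 1.35, -0.088], TCP at [153.921, -605.771, 245.338] pointing down, gripper open.
Joint ranges: [-2.6, 2.6], [-0.5, 2.12], [-1.47, 1.34], [0.16, 2.42], [-1.27, 4.41], [0.06, 2.06], [-2.6, 2.6]. Speed limits (rad/s): [2.22, 2.22, 2.79, 2.79, 3.14, 3.14, 3.14].

### API

Orientations are given as [roll, pitch, yaw] about the fixed x, y, z axes, in that order (R = Rz(yaw) Ry(pitch) Rx(roll)).
In Python, from rig import monitor, optics, manip, nets gives the robot as it stands. The module is installed in compiled form; this text tells all that it offers.
- The arm moves only by the shell command python3 -m creep 'ROWS' [FORCE]. ROWS is JSON, a list of rows, each an object of numbers: "x", "y", "z": the shift along the tool's x, y, z in mm; "ax", "ay", "az": the turn, a rotation vector about the tool's x, y, z in degrees; "gripper": the opening, from 0 (shut) to 1 (fully open). In form: [{"x": .., "y": .., "z": .., "ax": .., "ay": .., "az": .., "gripper": ..}, ...]. A call has 1 to 12 rows; each row is the pose to reach, as a shift and turn from the pose measured when the call began, along the tool's axes at that moment; what a row does not reach only later rows make up. A row lasts 1/12 s, in which the tool goes at most 41.7 mm and 7.16 degrees, less where a joint would pass 70% of its speed; a pose out of reach is approached as far as the arm can. A call with a gripper value outside its range is refused whole. The fingers move at their own pace and stop on an object; FORCE is the grip in N (left out, the last holds). Time passes only in rows, so rows that repeat a pose let the fingers close. It gives the time, the measured TCP pose, the force and the opening at its end, in the units of the state.
- monitor.get_obs(): the state, without advancing time (a new reading comes with each control period).
- optics.grab_frame(name): name is "side" or "top"; returns a dict with "img" (384x512x3 uint8, red, green, blue), "depth" (384x512 float32, mm along the optical axis (not along the pixel's ray), 0 where there is no reading), "intrinsics" (3x3 intrinsics, pixels), "eye" and "orientation" of the camera in the world. Camera axes: x right, y down, z forward; pixel columns grow to the right and rows downward; lengths in mm; the calibration is good to about 2 mm. A picture is of the moment at which its call begins.
- manip.hand_in(): hands the job in, once; it reports no verdict.
Trained networks look in the newest picture that a camera, given by its name, has taken for a name from the list of things; names that differ only in an ending like _2 or _b are one class to them, and where a whole thing is asked for, a point or a joint stands for the part that bears it (a point fixed in the world has none). Each returns a list of dicts, best first, with "conf" (0 to 1); they miss things now and then, are a little off and sometimes report something else, mostly with a low value. They report only what shows in the picture. A call takes as long as a camera call. They do not tell look-alikes from the thing itself.
- nets.trace(thing, camera): "region" (384x512 bool, what is visible of it) and "centre" ([row, column] in pixels, amid what is visible of it).
- nets.place_of(thing, camera): "centre" ([row, column] in pixels: a listed point, or the origin of a listed thing).
The state is a dict: "time": time; "joint_positions": joint angles; "qd": joint speeds; "joint_torque": joint torques, N m; "tcp_pos": TCP position; "orientation": TCP orientation; "contact_force": force on the tool from outside, world axes, zero at the start; "torque": the same for the moment, N m; "opening": opening from 0.0 (shut) to 1.0 (fully open).
Only numpy, scipy, OpenCV 4.12 (cv2) and the standard library are available. Lean on these libraries where they do the work, as an engineer would, in place of code of your own. Each camera call takes 0.05 s, during which the arm holds its last target. There are 200 camera calls.

## Working session

There is one attempt and no reset: what is moved stays moved. The work goes in short steps, Python scripts to look and compute and a shell command to move; the robot and the scene stay as the last step left them, time stands still between calls to the robot, and variables do not carry over. Pictures are saved under pics/ and viewed, about 8 in all and at most 12, crops included, and the job is handed in when it is done.

```bash
mkdir -p pics; cat > h.py <<'E'
import numpy as np, cv2
from scipy.spatial.transform import Rotation as R
from rig import monitor, optics, manip, nets
def cam(f):
    o=np.array(f["orientation"],float)
    Rm=o if o.shape==(3,3) else R.from_euler('xyz',o).as_matrix()
    return np.array(f["intrinsics"]),np.array(f["eye"],float),Rm
def pts(f):
    K,e,Rm=cam(f);d=f["depth"];v,u=np.mgrid[:d.shape[0],:d.shape[1]]
    p=np.stack([(u-K[0,2])/K[0,0]*d,(v-K[1,2])/K[1,1]*d,d],-1)
    return p@Rm.T+e
def atz(f,rc,z):
    K,e,Rm=cam(f);r=Rm@np.array([(rc[1]-K[0,2])/K[0,0],(rc[0]-K[1,2])/K[1,1],1]);return e+r*(z-e[2])/r[2]
E
python3 - <<'E'
from h import *
print(monitor.get_obs())
ims=[]
for c in("top","side"):
    f=optics.grab_frame(c);ims.append(f["img"]);print(c,f["eye"],f["orientation"],f["intrinsics"]);np.save(c,f,allow_pickle=True)
    P=pts(f)
    for t in["caliper","jaw_edge","piston","rack","gauge_thin","gauge_mid","gauge_thick"]:
        for r in nets.place_of(t,c)[:3]if t!="piston" else []: 
            rc=r["centre"];p=P[int(rc[0]),int(rc[1])] if 0<=rc[0]<384 and 0<=rc[1]<512 else None
            print(c,t,np.round(rc,1),round(r["conf"],2),np.round(p,0) if p is not None else None)
    cv2.imwrite(f"pics/{c}0.png",cv2.resize(f["img"][:,:,::-1],(800,600)))
E
```

```text
{'time': 0.0, 'joint_positions': array([ 1.29941359,  0.3328631 , -0.0647038 ,  1.46097979,  0.02161985,
        1.34993869, -0.08849756]), 'qd': array([ 0.0011001 ,  0.00113451, -0.00074587, -0.00080684,  0.00020297,
       -0.00032065, -0.00045917]), 'joint_torque': array([-3.32939371e-04, -6.25440073e+01,  4.89558047e-02, -3.91608775e+01,
        1.62222428e-02,  9.78726195e-03, -3.86242573e-05]), 'tcp_pos': array([ 153.78498457, -605.38762331,  244.50306675]), 'orientation': array([-3.14010275e+00,  9.07522676e-05,  2.48815002e-01]), 'contact_force': array([-0.18607705, -0.02515017, -0.24401755]), 'torque': array([-0.0066526 ,  0.00331702, -0.05752617]), 'opening': 1.0012436673226763}
top [ 387.50570541  -96.92239945 1343.83199238] [-3.05990188  0.01057094 -1.55342977] [[437.21120726   0.         258.85738951]
 [  0.         437.21120726 193.33461995]
 [  0.           0.           1.        ]]
top caliper [252.  160.3] 0.87 [317. 198.  87.]
top caliper [220.7 436.9] 0.66 [ 423. -601.   58.]
top caliper [189.2 284.7] 0.58 [ 503. -154.   95.]
top jaw_edge [279.5 337.5] 0.75 [ 252. 
[... 486 characters left out ...]
9 -2.92950857] [[488.29340557   0.         259.97247373]
 [  0.         488.29340557 193.38282687]
 [  0.           0.           1.        ]]
side caliper [184.9 336.9] 0.89 [ 256. -253.   51.]
side caliper [198.3 267.1] 0.85 [492. -81.  93.]
side caliper [286.1 303.9] 0.85 [307. 280.  94.]
side jaw_edge [180.9 268.1] 0.95 [ 508. -179.   93.]
side jaw_edge [117.6 309.5] 0.87 [ 414. -623.   96.]
side jaw_edge [267.1 306.4] 0.84 [308. 208.  96.]
side rack [265.4 235.8] 0.77 [547. 190.  25.]
side gauge_thin [281.7 224.4] 0.63 [567. 257.  19.]
side gauge_mid [268.6 236.5] 0.81 [535. 219.  48.]
side gauge_mid [285.1 225. ] 0.64 [551. 294.  51.]
side gauge_thick [254.8 240.8] 0.77 [528. 186.  81.]
```

View pics/top0.png

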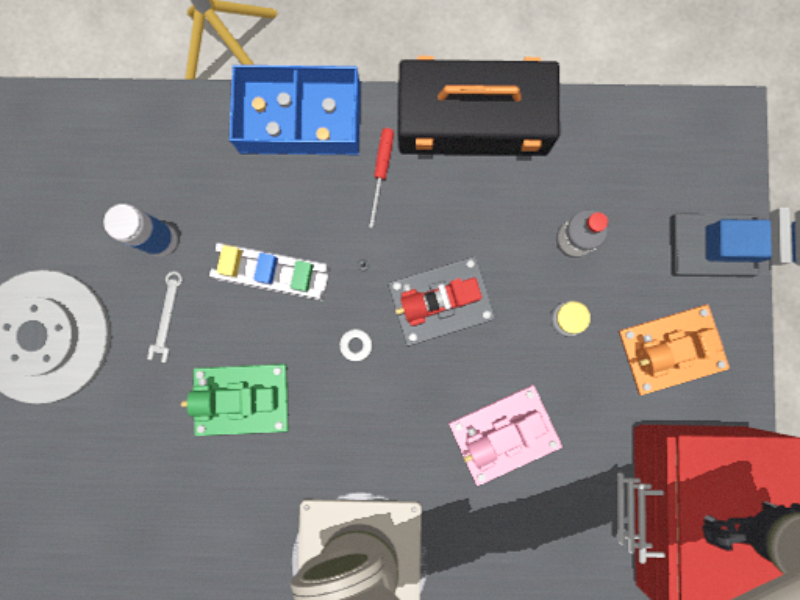

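View pics/side0.png

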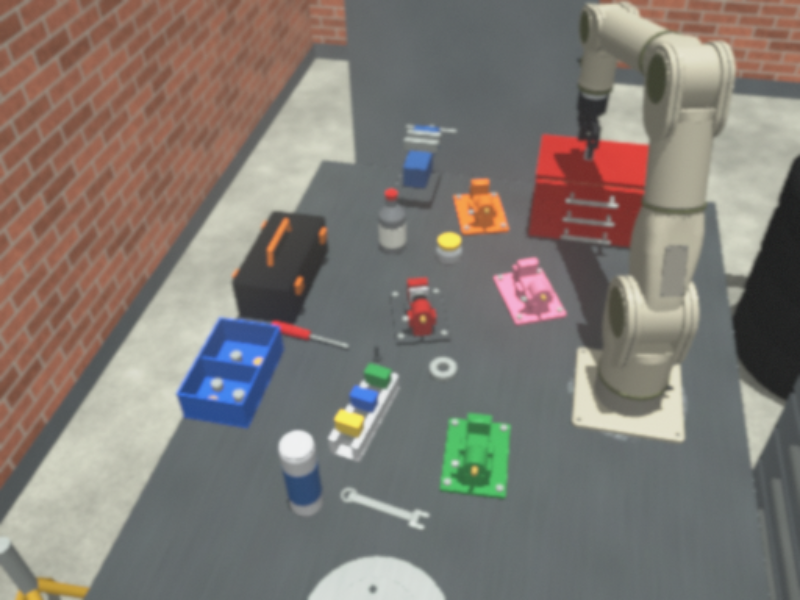

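Top view (800-wide picture): the caliper look-alikes are green (240,400), orange (675,350), pink (505,435) and red (440,300). The red one on the dark base plate is the match. In the rack, yellow is at (228,260), blue at (265,268) and green at (302,275). I'll confirm with a crop and measure.

```bash
python3 - <<'E'
from h import *
f=np.load("top.npy",allow_pickle=True).item();P=pts(f);img=f["img"];h=cv2.cvtColor(img,cv2.COLOR_RGB2HSV)
print("bench z",np.median(P[230:240,60:100,2]), np.median(P[150:155,210:240,2]))
def rect(m):
    n,l,s,c=cv2.connectedComponentsWithStats(m.astype(np.uint8));k=1+np.argmax(s[1:,4]);v,u=np.where(l==k);return u,v
H=h[...,0];S=h[...,1]
box=np.zeros(H.shape,bool);box[150:195,130:215]=1
for n,lo,hi in(("y",20,35),("b",100,125),("g",40,90)):
    m=box&(H>=lo)&(H<=hi)&(S>110)&(abs(P[...,2]-86)<8)
    u,v=rect(m);p=np.array([atz(f,(b,a),86)[:2] for a,b in zip(u,v)],np.float32)
    r=cv2.minAreaRect(p);print(n,len(u),r,np.median(P[v,u,2]))
m=box&(S<60)&(h[...,2]>150)&(abs(P[...,2]-48)<12)
v,u=np.where(m);p=P[v,u,:2].astype(np.float32);print("rack",cv2.minAreaRect(p),len(u),np.median(P[v,u,2]))
box[:]=0;box[160:225,240:325]=1
m=box&((H<8)|(H>172))&(S>120)&(P[...,2]>50)
u,v=np.where(m)[::-1];p=P[v,u,:2].astype(np.float32);print("red",cv2.minAreaRect(p))
m=box&(P[...,2]>5)
u,v=np.where(m)[::-1];p=P[v,u,:2].astype(np.float32);print("plate",cv2.minAreaRect(p),np.percentile(P[v,u,2],[10,50,95]))
for r in nets.place_of("jaw_edge","top"): print(r["centre"],r["conf"],atz(f,r["centre"],95))
g=optics.grab_frame("side")
for r in nets.place_of("jaw_edge","side"): print("s",r["centre"],r["conf"],atz(g,r["centre"],95))
a=cv2.resize(img[155:230,235:325,::-1],(600,500),interpolation=cv2.INTER_CUBIC)
cv2.imwrite("pics/cal.png",a)
E
```

```text
bench z 1.4519489158262786 0.9642341108178698
y 22 ((560.41748046875, 237.50238037109375), (3.5603342056274414, 50.31062698364258), 78.14375305175781) 83.96564284371937
b 174 ((550.2634887695312, 180.63162231445312), (28.858837127685547, 52.04717254638672), 79.49957275390625) 86.61821886893608
g 4 ((553.8436279296875, 95.99748229980469), (8.77773380279541, 2.2351741790771484e-06), 1.6467673778533936) 83.02346666535755
rack ((550.7010498046875, 183.70046997070312), (215.64837646484375, 66.25000762939453), 79.7216796875) 450 49.005635610183276
red ((465.5315856933594, -156.67257690429688), (126.21932220458984, 150.66891479492188), 12.602250099182129)
plate ((494.886962890625, -152.19407653808594), (212.99697875976562, 257.9910888671875), 0.9013506174087524) [ 7.70896281 15.47266611 96.69312068]
[279.5, 337.5] 0.75 [ 249.81117154 -307.55675923   95.        ]
[221.9, 446.2] 0.72 [ 416.95824955 -614.99463371   95.        ]
[258.4, 155.6] 0.7 [299.39102889 207.91808548  95.        ]
[185.5, 290.8] 0.62 [ 513.56602259 -173.16143306   95.        ]
s [183.4, 267.9] 0.94 [ 504.41255811 -157.48562393   95.        ]
s [270.3, 305.9] 0.92 [306.61655301 220.2559038   95.        ]
s [162.0, 290.4] 0.62 [ 442.83463989 -298.82706889   95.        ]
s [168.3, 341.1] 0.57 [ 244.42176284 -298.50578864   95.        ]
```

View pics/cal.png

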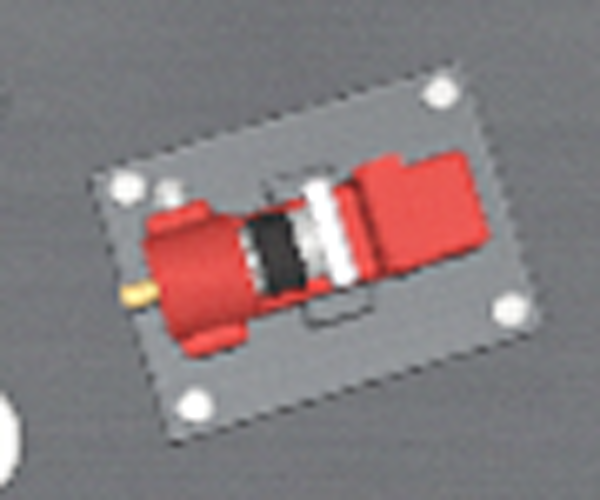

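The crop confirms it: red caliper, dark base plate, piston with boot on the left (+y), aluminium plate at about (330,230), jaw inner edge at about (375,230), and the jaw to its right. Next I'll refine the numbers.

```bash
python3 - <<'E'
from h import *
f=np.load("top.npy",allow_pickle=True).item();P=pts(f);img=f["img"];h=cv2.cvtColor(img,cv2.COLOR_RGB2HSV)
for c in((166,146),(172,170),(176,193)): print(h[c],P[c])
# plate corners
c=[(155+b/6.667-.5,235+a/6.667-.5) for a,b in((95,175),(460,65),(535,320),(175,440))]
p=np.array([atz(f,x,8)[:2] for x in c]);print(np.round(p,1),"centre",p.mean(0),[np.linalg.norm(p[i]-p[(i+1)%4]) for i in range(4)])
d=(p[0]-p[1])+(p[3]-p[2]);yaw=np.arctan2(d[1],d[0])-np.pi/2;e=(p[0]-p[3])+(p[1]-p[2]);print("yaw",np.degrees(yaw),np.degrees(np.arctan2(e[1],e[0])))
yaw=(yaw+np.arctan2(e[1],e[0]))/2
u=np.array([np.cos(yaw),np.sin(yaw)]);w=np.array([-u[1],u[0]])
q=P[...,:2]-p.mean(0);X=q@u;Y=q@w
m=(abs(X)<14)&(abs(Y)<70)&(P[...,2]<110)
o=np.argsort(Y[m])
for a in np.arange(-70,70,3):
    k=m&(Y>=a)&(Y<a+3)
    if k.any(): print(a,k.sum(),np.round(np.percentile(P[...,2][k],[10,50,90])),np.median(img[k],0))
for lo,hi in((-50,-10),(-10,0),(0,14)):
    k=(P[...,2]>88)&(P[...,2]<110)&(Y>lo)&(Y<hi)&(abs(X)<50); print(lo,hi,np.percentile(X[k],[1,50,99]),np.percentile(Y[k],[1,50,99]))
E
```

```text
[ 30  97 255] [564.27985892 247.23571886  88.38441508]
[107 136 252] [548.27324354 177.51685463  85.07425242]
[ 69  93 220] [537.24438789 109.65243735  88.47569554]
[[ 534.9  -49.2]
 [ 588.7 -216.8]
 [ 471.3 -252.2]
 [ 413.6  -88.1]] centre [ 502.14786384 -151.56376159] [np.float64(176.0487810706505), np.float64(122.61272657817493), np.float64(173.94105508023722), np.float64(127.41338087696079)]
yaw 18.588596206478567 17.30323473247151
-70 8 [55. 56. 57.] [236.   86.5  81. ]
-67 9 [55. 58. 60.] [236.  89.  83.]
-64 11 [54. 58. 59.] [235.  89.  84.]
-61 9 [55. 57. 59.] [235.  89.  84.]
-58 9 [55. 57. 58.] [235.  89.  84.]
-55 11 [54. 57. 60.] [234.  89.  83.]
-52 9 [53. 57. 62.] [235.  88.  83.]
-49 10 [53. 55. 58.] [235.  88.  83.]
-46 8 [55. 56. 58.] [234.5  89.5  83. ]
-43 1 [62. 62. 62.] [234.  85.  81.]
-40 8 [93. 96. 99.] [234.   87.   82.5]
-37 11 [93. 96. 98.] [234.  87.  83.]
-34 9 [94. 97. 99.] [234.  88.  83.]
-31 10 [93. 95. 98.] [234.5  88.   83.5]
-28 11 [95. 97. 99.] [235.  88.  83.]
-25 10 [95. 98. 98.] [223.5  83.5  76.5]
-22 20 [60. 92. 95.] [176.5  58.   55. ]
-19 1
[... 688 characters left out ...]
.  82.  78.]
38 10 [90. 95. 98.] [224.5  78.   73.5]
41 10 [91. 96. 99.] [224.   81.   74.5]
44 10 [92. 96. 99.] [221.   80.   74.5]
47 11 [93. 96. 98.] [221.  80.  76.]
50 10 [90. 94. 98.] [221.   80.5  76. ]
53 10 [92. 95. 97.] [220.   77.5  73. ]
56 9 [91. 96. 98.] [221.  79.  72.]
59 11 [94. 95. 99.] [224.  83.  78.]
62 10 [91. 95. 97.] [223.5  83.5  77.5]
65 10 [89. 95. 98.] [219.5  78.5  74. ]
68 6 [90. 95. 97.] [222.5  82.   74. ]
-50 -10 [-24.72284156  -0.93065385  22.42772001] [-38.70070673 -28.80231176 -18.98439998]
-10 0 [-23.77444014   0.30182987  21.95794685] [-6.90005121 -3.39485263 -0.31750391]
0 14 [-21.60061469  -1.37804192  17.07641044] [ 0.21033078  4.89174899 13.72625523]
```

```bash
python3 - <<'E'
from h import *
F={c:np.load(c+".npy",allow_pickle=True).item() for c in("top","side")}
c0=np.array([502.15,-151.56])
for n,f in F.items():
    P=pts(f);h=cv2.cvtColor(f["img"],cv2.COLOR_RGB2HSV);H,S,V=[h[...,i].astype(int) for i in range(3)]
    near=(np.hypot(P[...,0]-550,P[...,1]-181)<130)&(P[...,2]>75)&(P[...,2]<98)
    for k,lo,hi in(("y",20,40),("b",100,125),("g",55,90)):
        m=near&(H>=lo)&(H<=hi)&(S>70)
        if n=="side": m&=(P[...,2]>82)
        v,u=np.where(m);p=np.array([atz(f,x,86)[:2] for x in zip(v,u)],np.float32)
        if len(p)>20: print(n,k,len(p),cv2.minAreaRect(p),np.median(P[m],0))
    m=(np.hypot(P[...,0]-514,P[...,1]+180)<60)&(P[...,2]>90)&(P[...,2]<102)&((H<10)|(H>170))&(S>100)
    Y0=(P[...,:2]-c0)@np.array([-.309,.951]);m&=Y0<-12
    v,u=np.where(m);p=np.array([atz(f,x,95)[:2] for x in zip(v,u)],np.float32);r=cv2.minAreaRect(p)
    print(n,"jaw top",len(p),r,p.mean(0))
    for yw in(16,18,20):
        a=np.radians(yw);U=np.array([np.cos(a),np.sin(a)]);W=np.array([-U[1],U[0]])
        q=P[...,:2]-c0;X=q@U;Y=q@W
        out=[]
        for lo in(-18,-9,0,9):
            k=(X>lo)&(X<lo+9)&(P[...,2]>88)&(P[...,2]<104)&(Y>-50)&(Y<5)
            j=k&(Y<-14.5);t=k&(Y>-14.5)
            out.append((round(Y[j].max(),1),round(Y[t].min(),1)))
        print(n,yw,out)
E
```

```text
top y 200 ((563.447021484375, 249.9611358642578), (33.44749450683594, 53.17903137207031), 78.12396240234375) [563.82275093 249.73970412  86.29327229]
top b 190 ((550.15087890625, 180.96798706054688), (31.514812469482422, 54.25161361694336), 84.80170440673828) [550.84095082 180.65013656  86.57819875]
top g 177 ((537.5989379882812, 113.28520202636719), (29.74409294128418, 52.493770599365234), 79.1560287475586) [537.46003674 112.66673704  86.80993655]
top jaw top 119 ((509.869384765625, -179.32452392578125), (48.18406677246094, 19.993083953857422), 18.967411041259766) [ 509.79544 -179.52902]
top 16 [(np.float64(-19.8), np.float64(-7.1)), (np.float64(-19.2), np.float64(-6.6)), (np.float64(-18.8), np.float64(-6.9)), (np.float64(-18.4), np.float64(-6.1))]
top 18 [(np.float64(-19.3), np.float64(-6.5)), (np.float64(-19.1), np.float64(-6.4)), (np.float64(-19.0), np.float64(-7.1)), (np.float64(-18.8), np.float64(-6.5))]
top 20 [(np.float64(-18.8), np.float64(-6.0)), (np.float64(-18.9), np.float64(-6.1)), (np.float64(-19.1), np.float64(-7.3)), (np.float64(-19.3), np.float64(-7.0))]
side y 128 (
[... 390 characters left out ...]
88726043701172) [539.648777   118.13094442  86.58852126]
side jaw top 51 ((512.9429321289062, -172.6616668701172), (41.61882781982422, 28.58188247680664), 11.171186447143555) [ 513.42487 -175.54266]
side 16 [(np.float64(-14.6), np.float64(-4.2)), (np.float64(-15.0), np.float64(-6.6)), (np.float64(-17.8), np.float64(-13.2)), (np.float64(-16.7), np.float64(-13.7))]
side 18 [(np.float64(-15.6), np.float64(-14.0)), (np.float64(-14.8), np.float64(-6.5)), (np.float64(-18.0), np.float64(-13.3)), (np.float64(-17.2), np.float64(-14.2))]
side 20 [(np.float64(-15.2), np.float64(-13.5)), (np.float64(-14.7), np.float64(-6.3)), (np.float64(-18.2), np.float64(-13.4)), (np.float64(-14.7), np.float64(-7.7))]
```

```bash
cat >> h.py <<'E'
def to(x,y,z,yaw):
    o=monitor.get_obs();r=R.from_euler('xyz',o["orientation"]);t=R.from_euler('xyz',[np.pi,0,np.radians(yaw)])
    print("t",round(o["time"],2),"d",np.round(r.inv().apply(np.array([x,y,z])-o["tcp_pos"]),1),"rot",np.round(np.degrees((r.inv()*t).as_rotvec()),1),"F",np.round(o["contact_force"],1),"op",round(o["opening"],2))
E
python3 -c "
from h import *
to(420,-250,250,-11);to(551.5,183,180,-11)"
```

```text
t 0.85 d [ 345.5 -279.3   -4.7] rot [ 0.  -0.  25.3] F [ 0.9 -0.4  0.3] op 1.0
t 0.85 d [ 579.6 -666.6   65.3] rot [ 0.  -0.  25.3] F [ 0.9 -0.4  0.3] op 1.0
```

```bash
python3 -m creep '[{"x":345,"y":-279,"z":-5,"az":12,"gripper":0.6},{"x":345,"y":-279,"z":-5,"az":12,"gripper":0.6},{"x":345,"y":-279,"z":-5,"az":12,"gripper":0.6},{"x":345,"y":-279,"z":-5,"az":25,"gripper":0.6},{"x":345,"y":-279,"z":-5,"az":25,"gripper":0.6},{"x":345,"y":-279,"z":-5,"az":25,"gripper":0.6},{"x":345,"y":-279,"z":-5,"az":25,"gripper":0.6},{"x":345,"y":-279,"z":-5,"az":25,"gripper":0.6},{"x":345,"y":-279,"z":-5,"az":25,"gripper":0.6},{"x":345,"y":-279,"z":-5,"az":25,"gripper":0.6},{"x":345,"y":-279,"z":-5,"az":25,"gripper":0.6},{"x":579,"y":-667,"z":30,"az":25,"gripper":0.6}]'
python3 -c "
from h import *
to(551.5,183,180,-11)"
```

```text
t 0.85 d [ 579.6 -666.6   65.3] rot [ 0.  -0.  25.3] F [ 0.9 -0.4  0.3] op 1.0validation failed for argument at $[0]...
```

```bash
python3 -m creep '[{"x":30,"y":-20,"z":0,"ax":0,"ay":0,"az":6,"gripper":0.6}]'; echo; python3 -m creep '[{"x":30,"y":-20,"z":0,"az":6,"gripper":0.6}]' 30; python3 -c "
from h import *
to(420,-250,250,-11);to(551.5,183,180,-11)"
```

```text
time: 0.93
tcp_pos: [172.1, -582.3, 244.7]
orientation: [3.141, 0.003, 0.139]
contact_force: [0.0, -1.0, 0.7]
opening: 0.886

t 0.93 d [ 291.5 -294.8   -6.6] rot [ 0.1  0.2 19. ] F [ 0.  -1.   0.7] op 0.89
t 0.93 d [ 481.9 -705.5   62.4] rot [ 0.1  0.2 19. ] F [ 0.  -1.   0.7] op 0.89validation failed for argument at $[0]...
```

All seven keys are required in each row.

```bash
python3 -m creep '[{"x":291,"y":-295,"z":-6,"ax":0,"ay":0,"az":19,"gripper":0.6},{"x":291,"y":-295,"z":-6,"ax":0,"ay":0,"az":19,"gripper":0.6},{"x":291,"y":-295,"z":-6,"ax":0,"ay":0,"az":19,"gripper":0.6},{"x":291,"y":-295,"z":-6,"ax":0,"ay":0,"az":19,"gripper":0.6},{"x":291,"y":-295,"z":-6,"ax":0,"ay":0,"az":19,"gripper":0.6},{"x":291,"y":-295,"z":-6,"ax":0,"ay":0,"az":19,"gripper":0.6},{"x":291,"y":-295,"z":-6,"ax":0,"ay":0,"az":19,"gripper":0.6},{"x":291,"y":-295,"z":-6,"ax":0,"ay":0,"az":19,"gripper":0.6},{"x":482,"y":-705,"z":30,"ax":0,"ay":0,"az":19,"gripper":0.6},{"x":482,"y":-705,"z":30,"ax":0,"ay":0,"az":19,"gripper":0.6},{"x":482,"y":-705,"z":30,"ax":0,"ay":0,"az":19,"gripper":0.6},{"x":482,"y":-705,"z":30,"ax":0,"ay":0,"az":19,"gripper":0.6}]'
python3 -c "
from h import *
to(551.5,183,180,-11)"
```

```text
time: 1.93
tcp_pos: [430.5, -153.6, 237.4]
orientation: [3.139, 0.002, -0.193]
contact_force: [1.6, -0.8, -0.1]
opening: 0.599
t 1.93 d [  54.4 -353.7   56.4] rot [ 0.1  0.1 -0. ] F [ 1.6 -0.8 -0.1] op 0.6
```

```bash
python3 -m creep '[{"x":54,"y":-354,"z":20,"ax":0,"ay":0,"az":0,"gripper":0.6},{"x":54,"y":-354,"z":20,"ax":0,"ay":0,"az":0,"gripper":0.6},{"x":54,"y":-354,"z":20,"ax":0,"ay":0,"az":0,"gripper":0.6},{"x":54,"y":-354,"z":20,"ax":0,"ay":0,"az":0,"gripper":0.6},{"x":54,"y":-354,"z":20,"ax":0,"ay":0,"az":0,"gripper":0.6},{"x":54,"y":-354,"z":20,"ax":0,"ay":0,"az":0,"gripper":0.6},{"x":54,"y":-354,"z":56,"ax":0,"ay":0,"az":0,"gripper":0.6},{"x":54,"y":-354,"z":56,"ax":0,"ay":0,"az":0,"gripper":0.6},{"x":54,"y":-354,"z":56,"ax":0,"ay":0,"az":0,"gripper":0.6},{"x":54,"y":-354,"z":56,"ax":0,"ay":0,"az":0,"gripper":0.6},{"x":54,"y":-354,"z":56,"ax":0,"ay":0,"az":0,"gripper":0.6},{"x":54,"y":-354,"z":56,"ax":0,"ay":0,"az":0,"gripper":0.6}]'
python3 - <<'E'
from h import *
f=optics.grab_frame("side")
cv2.imwrite("pics/s1.png",cv2.resize(f["img"][200:310,180:300,::-1],(720,660)[:2],interpolation=cv2.INTER_CUBIC)[:600])
to(551.5,183,70,-11)
E
```

```text
time: 2.93
tcp_pos: [551.2, 182.9, 180.3]
orientation: [3.139, 0.002, -0.193]
contact_force: [0.1, -0.1, -0.5]
opening: 0.601
t 2.98 d [  0.   -1.2 110.7] rot [ 0.2  0.1 -0.1] F [-0.1  0.2  0.5] op 0.6
```

View pics/s1.png

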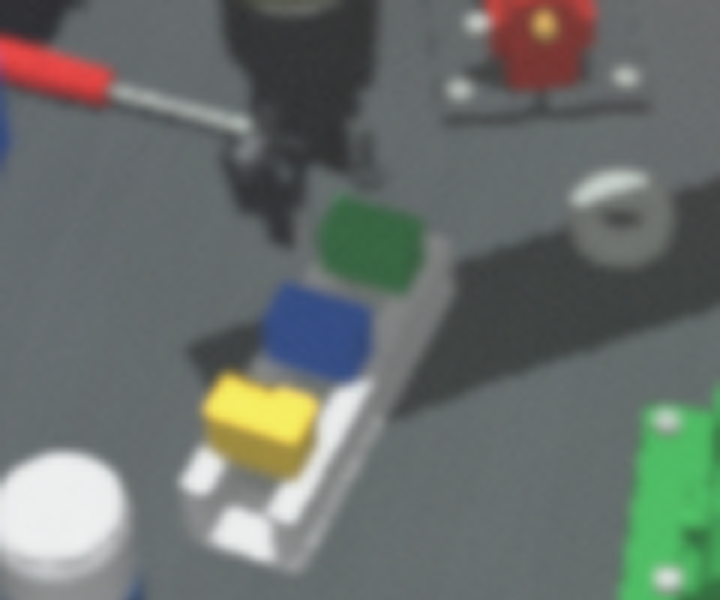

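The gripper (about (290,150) in the crop) hangs above the rack. The order is yellow, blue, green with the heads clear of each other. Descending on blue.

```bash
python3 -m creep '[{"x":0,"y":0,"z":40,"ax":0,"ay":0,"az":0,"gripper":0.6},{"x":0,"y":0,"z":70,"ax":0,"ay":0,"az":0,"gripper":0.6},{"x":0,"y":0,"z":90,"ax":0,"ay":0,"az":0,"gripper":0.6},{"x":0,"y":0,"z":100,"ax":0,"ay":0,"az":0,"gripper":0.6},{"x":0,"y":0,"z":110,"ax":0,"ay":0,"az":0,"gripper":0.6},{"x":0,"y":0,"z":110,"ax":0,"ay":0,"az":0,"gripper":0.6},{"x":0,"y":0,"z":110,"ax":0,"ay":0,"az":0,"gripper":0.6}]' 30
python3 -m creep '[{"x":0,"y":0,"z":0,"ax":0,"ay":0,"az":0,"gripper":0.2},{"x":0,"y":0,"z":0,"ax":0,"ay":0,"az":0,"gripper":0.2},{"x":0,"y":0,"z":0,"ax":0,"ay":0,"az":0,"gripper":0.2},{"x":0,"y":0,"z":0,"ax":0,"ay":0,"az":0,"gripper":0.2},{"x":0,"y":0,"z":0,"ax":0,"ay":0,"az":0,"gripper":0.2},{"x":0,"y":0,"z":0,"ax":0,"ay":0,"az":0,"gripper":0.2}]' 40
```

```text
time: 3.57
tcp_pos: [551.9, 181.6, 71.7]
orientation: [3.139, 0.0, -0.195]
contact_force: [1.0, 0.0, 0.5]
opening: 0.598
time: 4.07
tcp_pos: [553.0, 182.2, 73.6]
orientation: [3.14, -0.003, -0.195]
contact_force: [0.1, 0.2, 5.3]
opening: 0.342
```

```bash
python3 -m creep '[{"x":0,"y":0,"z":-30,"ax":0,"ay":0,"az":0,"gripper":0.2},{"x":0,"y":0,"z":-60,"ax":0,"ay":0,"az":0,"gripper":0.2},{"x":0,"y":0,"z":-100,"ax":0,"ay":0,"az":0,"gripper":0.2},{"x":0,"y":0,"z":-110,"ax":0,"ay":0,"az":0,"gripper":0.2},{"x":0,"y":0,"z":-110,"ax":0,"ay":0,"az":0,"gripper":0.2}]'
python3 - <<'E'
from h import *
for i in range(4):
    print(np.round(monitor.get_obs()["tcp_pos"],1),np.round(monitor.get_obs()["contact_force"],1)); f=optics.grab_frame("side")
P=pts(f);h=cv2.cvtColor(f["img"],cv2.COLOR_RGB2HSV)
cv2.imwrite("pics/s2.png",cv2.resize(f["img"][180:310,170:320,::-1],(690,600),interpolation=cv2.INTER_CUBIC))
to(505.5,-163.4,195,18.3)
E
```

```text
time: 4.48
tcp_pos: [554.5, 183.3, 187.9]
orientation: [-3.14, -0.009, -0.195]
contact_force: [0.7, 0.8, -2.6]
opening: 0.34
[554.5 183.3 187.9] [ 0.7  0.8 -2.6]
[553.5 182.6 185.2] [-0.2 -0.6 -3.7]
[552.7 182.1 183.5] [ 0.3 -0.4 -2. ]
[552.3 181.9 182.5] [ 0.5 -0.4 -2.7]
t 4.68 d [ 21.2 347.8 -12.1] rot [  0.2   0.  -29.5] F [-0.5  0.  -2.3] op 0.34
```

View pics/s2.png

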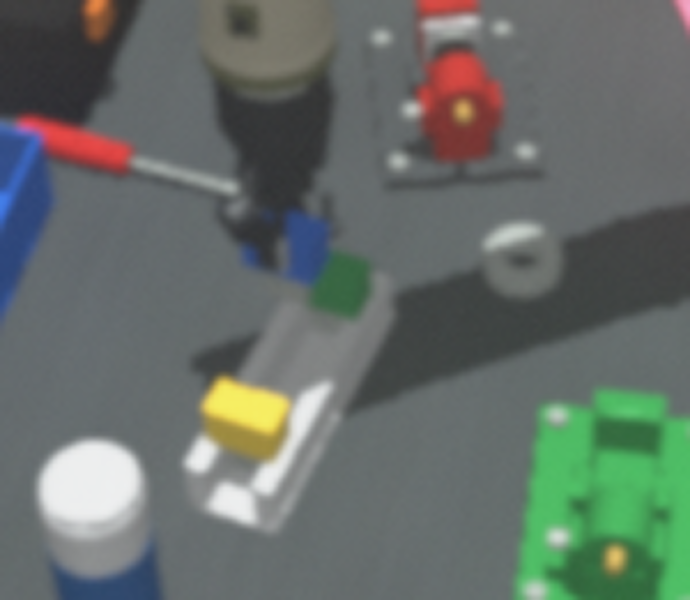

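Blue is held upright and clear of the rack (crop (305,245)). Moving it over the caliper.

```bash
python3 -m creep '[{"x":21,"y":348,"z":-12,"ax":0,"ay":0,"az":-29.5,"gripper":0.2},{"x":21,"y":348,"z":-12,"ax":0,"ay":0,"az":-29.5,"gripper":0.2},{"x":21,"y":348,"z":-12,"ax":0,"ay":0,"az":-29.5,"gripper":0.2},{"x":21,"y":348,"z":-12,"ax":0,"ay":0,"az":-29.5,"gripper":0.2},{"x":21,"y":348,"z":-12,"ax":0,"ay":0,"az":-29.5,"gripper":0.2},{"x":21,"y":348,"z":-12,"ax":0,"ay":0,"az":-29.5,"gripper":0.2},{"x":21,"y":348,"z":-12,"ax":0,"ay":0,"az":-29.5,"gripper":0.2},{"x":21,"y":348,"z":-12,"ax":0,"ay":0,"az":-29.5,"gripper":0.2},{"x":21,"y":348,"z":-12,"ax":0,"ay":0,"az":-29.5,"gripper":0.2},{"x":21,"y":348,"z":-12,"ax":0,"ay":0,"az":-29.5,"gripper":0.2},{"x":21,"y":348,"z":-12,"ax":0,"ay":0,"az":-29.5,"gripper":0.2},{"x":21,"y":348,"z":-12,"ax":0,"ay":0,"az":-29.5,"gripper":0.2}]'
python3 - <<'E'
from h import *
for i in range(3):f=optics.grab_frame("top")
P=pts(f)
h=cv2.cvtColor(f["img"],cv2.COLOR_RGB2HSV)
# caliper visible? red jaw + blue head
to(505.5,-163.4,162,18.3)
cv2.imwrite("pics/t2.png",cv2.resize(f["img"][140:240,230:350,::-1],(720,600),interpolation=cv2.INTER_CUBIC))
E
```

```text
time: 5.68
tcp_pos: [504.8, -162.9, 193.8]
orientation: [3.141, 0.002, 0.32]
contact_force: [0.4, 1.3, -1.9]
opening: 0.345
t 5.83 d [-0.3  1.3 32.5] rot [0.1 0.1 0.2] F [ 0.1  0.6 -1.5] op 0.34
```

View pics/t2.png

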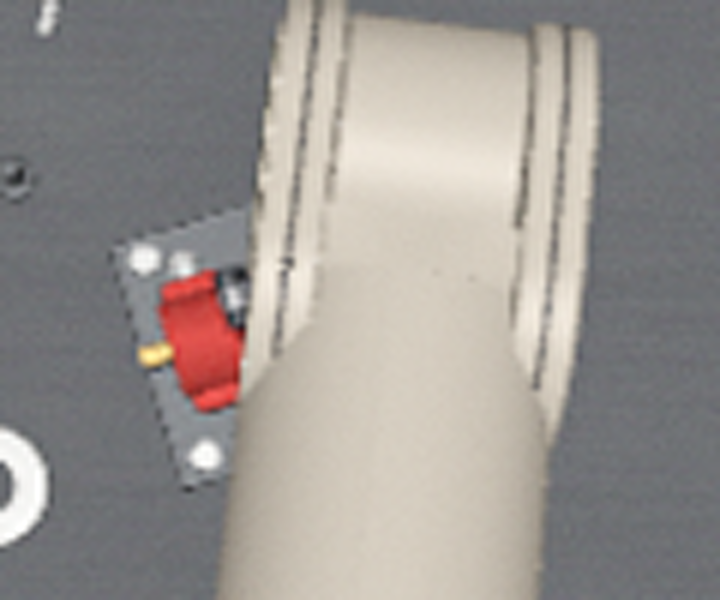

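The arm occludes the top view here, so I'll go by feel. Lowering to just above the caliper, then in small steps.

```bash
python3 -m creep '[{"x":0,"y":1,"z":15,"ax":0,"ay":0,"az":0,"gripper":0.2},{"x":0,"y":1,"z":27,"ax":0,"ay":0,"az":0,"gripper":0.2},{"x":0,"y":1,"z":33,"ax":0,"ay":0,"az":0,"gripper":0.2},{"x":0,"y":1,"z":33,"ax":0,"ay":0,"az":0,"gripper":0.2},{"x":0,"y":1,"z":33,"ax":0,"ay":0,"az":0,"gripper":0.2},{"x":0,"y":1,"z":33,"ax":0,"ay":0,"az":0,"gripper":0.2}]'
python3 - <<'E'
from h import *
f=optics.grab_frame("side")
cv2.imwrite("pics/s3.png",cv2.resize(f["img"][150:240,215:335,::-1],(800,600),interpolation=cv2.INTER_CUBIC))
to(505.5,-163.4,155,18.3)
E
```

```text
time: 6.33
tcp_pos: [506.0, -162.9, 162.0]
orientation: [3.14, 0.001, 0.323]
contact_force: [0.1, -0.4, -1.6]
opening: 0.343
t 6.38 d [-0.6  0.2  7.1] rot [0.1 0.  0.2] F [ 0.6 -0.1 -2. ] op 0.34
```

View pics/s3.png

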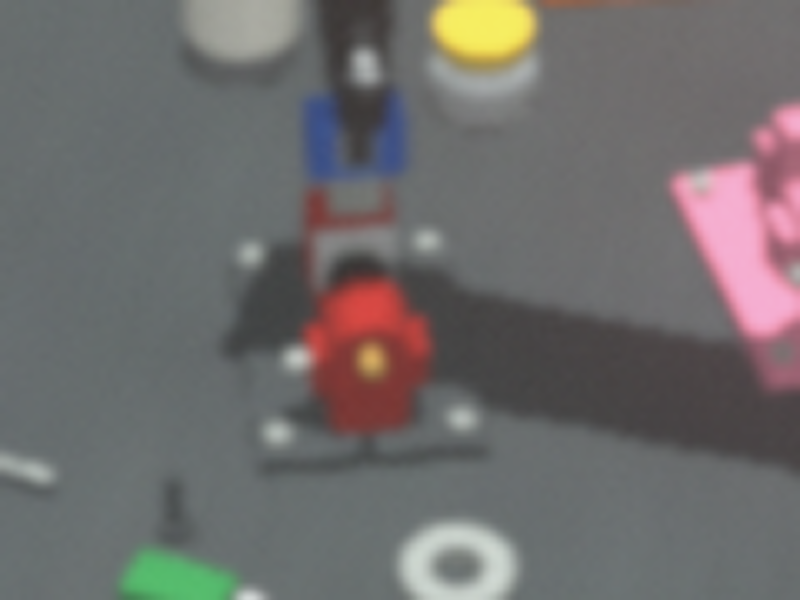

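The blade (crop (360,200)) is centred along the plate (about (354,260)). Lowering gently.

```bash
python3 -m creep '[{"x":0,"y":0,"z":4,"ax":0,"ay":0,"az":0,"gripper":0.2},{"x":0,"y":0,"z":8,"ax":0,"ay":0,"az":0,"gripper":0.2},{"x":0,"y":0,"z":8,"ax":0,"ay":0,"az":0,"gripper":0.2},{"x":0,"y":0,"z":8,"ax":0,"ay":0,"az":0,"gripper":0.2}]'
python3 -m creep '[{"x":0,"y":0,"z":1.5,"ax":0,"ay":0,"az":0,"gripper":0.2},{"x":0,"y":0,"z":3,"ax":0,"ay":0,"az":0,"gripper":0.2},{"x":0,"y":0,"z":3,"ax":0,"ay":0,"az":0,"gripper":0.2},{"x":0,"y":0,"z":3,"ax":0,"ay":0,"az":0,"gripper":0.2}]'
```

```text
time: 6.72
tcp_pos: [505.8, -163.0, 153.8]
orientation: [3.14, 0.001, 0.322]
contact_force: [-0.6, 0.6, -1.3]
opening: 0.342
time: 7.05
tcp_pos: [505.8, -163.0, 150.8]
orientation: [3.14, 0.001, 0.322]
contact_force: [-0.5, -0.0, -1.9]
opening: 0.34
```

```bash
for i in 1 2 3; do python3 -m creep '[{"x":0,"y":0,"z":1,"ax":0,"ay":0,"az":0,"gripper":0.2},{"x":0,"y":0,"z":2,"ax":0,"ay":0,"az":0,"gripper":0.2},{"x":0,"y":0,"z":2,"ax":0,"ay":0,"az":0,"gripper":0.2}]' | grep -v -e open -e ori; done
```

```text
time: 7.3
tcp_pos: [506.0, -163.5, 148.8]
contact_force: [1.9, -3.1, -1.5]
time: 7.55
tcp_pos: [506.0, -163.3, 146.6]
contact_force: [0.4, -0.5, -1.6]
time: 7.8
tcp_pos: [505.9, -163.3, 144.3]
contact_force: [0.3, -0.2, -2.9]
```

```bash
for i in 1 2 3; do python3 -m creep '[{"x":0,"y":0,"z":1.5,"ax":0,"ay":0,"az":0,"gripper":0.2},{"x":0,"y":0,"z":3,"ax":0,"ay":0,"az":0,"gripper":0.2},{"x":0,"y":0,"z":3,"ax":0,"ay":0,"az":0,"gripper":0.2}]' | grep -v -e open -e ori; done
```

```text
time: 8.05
tcp_pos: [505.7, -163.3, 141.0]
contact_force: [1.4, -0.6, -2.3]
time: 8.3
tcp_pos: [505.6, -163.4, 137.6]
contact_force: [-0.6, -0.2, -3.2]
time: 8.55
tcp_pos: [505.5, -163.4, 134.2]
contact_force: [1.2, -0.6, -2.3]
```

It goes in with almost no force. I'll probe sideways for slack: toward the jaw (tool +y), then toward the piston.

```bash
cat > st.py <<'E'
from h import *
a=np.radians(18.3);w=np.array([-np.sin(a),np.cos(a)]);u=np.array([np.cos(a),np.sin(a)])
S=[]
for i in range(3):
    o=monitor.get_obs();S.append(np.r_[(o["tcp_pos"][:2]-[505.5,-163.4])@w,o["tcp_pos"][2],o["contact_force"][:2]@w,o["contact_force"][:2]@u,o["contact_force"][2],o["torque"][:2]@u]);optics.grab_frame("side") if i<2 else 0
print(round(o["time"],2),"Y,z,FY,FX,Fz,Mx",np.round(np.mean(S,0),2))
E
python3 st.py
for i in 1 2 3; do python3 -m creep '[{"x":0,"y":0.7,"z":0,"ax":0,"ay":0,"az":0,"gripper":0.2},{"x":0,"y":0.7,"z":0,"ax":0,"ay":0,"az":0,"gripper":0.2},{"x":0,"y":0.7,"z":0,"ax":0,"ay":0,"az":0,"gripper":0.2}]' >/dev/null; python3 st.py; done
```

```text
8.65 Y,z,FY,FX,Fz,Mx [-3.0000e-02  1.3429e+02 -1.1500e+00  5.9000e-01 -2.8700e+00 -2.8000e-01]
9.0 Y,z,FY,FX,Fz,Mx [ -0.16 134.3    2.71  -0.18  -0.67   0.82]
9.35 Y,z,FY,FX,Fz,Mx [ -0.24 134.23   6.01  -0.21   1.11   1.36]
9.7 Y,z,FY,FX,Fz,Mx [ -0.28 134.19   5.23  -0.44   0.62   1.39]
```

```bash

for i in 1 2 3 4 5 6; do python3 -m creep '[{"x":0,"y":-0.7,"z":0,"ax":0,"ay":0,"az":0,"gripper":0.2},{"x":0,"y":-0.7,"z":0,"ax":0,"ay":0,"az":0,"gripper":0.2},{"x":0,"y":-0.7,"z":0,"ax":0,"ay":0,"az":0,"gripper":0.2}]' >/dev/null; python3 st.py; done
```

```text
10.05 Y,z,FY,FX,Fz,Mx [-1.1000e-01  1.3423e+02 -9.1000e-01  4.2000e-01 -2.2400e+00 -1.4000e-01]
10.4 Y,z,FY,FX,Fz,Mx [ 5.0000e-02  1.3435e+02 -2.5800e+00 -2.7000e-01 -2.7600e+00 -7.0000e-01]
10.75 Y,z,FY,FX,Fz,Mx [  0.7  134.4   -3.3   -0.5   -1.87  -0.77]
11.1 Y,z,FY,FX,Fz,Mx [  1.39 134.42  -3.18   0.33  -2.32  -0.79]
11.45 Y,z,FY,FX,Fz,Mx [  2.09 134.41  -3.2   -0.16  -1.74  -0.86]
11.8 Y,z,FY,FX,Fz,Mx [  2.76 134.42  -3.23   0.28  -2.41  -0.93]
```

Blue sits between jaw and spring with no slack. Next I need the distance to the stop, to see whether green could also fit.

```bash

for i in 1 2 3; do python3 -m creep '[{"x":0,"y":-0.5,"z":0,"ax":0,"ay":0,"az":0,"gripper":0.2},{"x":0,"y":-0.5,"z":0,"ax":0,"ay":0,"az":0,"gripper":0.2},{"x":0,"y":-0.5,"z":0,"ax":0,"ay":0,"az":0,"gripper":0.2}]' >/dev/null; python3 st.py; done
```

```text
12.15 Y,z,FY,FX,Fz,Mx [  2.87 134.47  -4.82   0.52  -3.17  -1.29]
12.5 Y,z,FY,FX,Fz,Mx [  2.89 134.53  -4.93   0.47  -2.91  -1.36]
12.85 Y,z,FY,FX,Fz,Mx [  2.93 134.6   -5.9    0.52  -2.55  -1.36]
```

The stop is at Y≈2.87 and jaw contact at Y≈-0.08, so about 2.95 mm of travel. Blue only pushes about 0.45 mm, so green (+2.5 mm) should just go in. Before swapping, I'll use blue against the jaw to check the yaw.

```bash
sed -i 's/S=\[\]/S=[];Z=[]/; s/;optics.grab/;Z.append([o["torque"][2],np.degrees(o["orientation"][2])]);optics.grab/' st.py; echo 'print("Mz,yaw",np.round(np.mean(Z,0),3))' >> st.py
python3 -m creep '[{"x":0,"y":3.6,"z":0,"ax":0,"ay":0,"az":0,"gripper":0.2},{"x":0,"y":3.6,"z":0,"ax":0,"ay":0,"az":0,"gripper":0.2},{"x":0,"y":3.6,"z":0,"ax":0,"ay":0,"az":0,"gripper":0.2},{"x":0,"y":3.6,"z":0,"ax":0,"ay":0,"az":0,"gripper":0.2}]' >/dev/null; python3 st.py
python3 -m creep '[{"x":0,"y":0.6,"z":0,"ax":0,"ay":0,"az":2,"gripper":0.2},{"x":0,"y":0.6,"z":0,"ax":0,"ay":0,"az":2,"gripper":0.2},{"x":0,"y":0.6,"z":0,"ax":0,"ay":0,"az":2,"gripper":0.2}]' >/dev/null; python3 st.py
for i in 1 2 3 4; do
python3 -m creep '[{"x":0,"y":0.4,"z":0,"ax":0,"ay":0,"az":-1,"gripper":0.2},{"x":0,"y":0.4,"z":0,"ax":0,"ay":0,"az":-1,"gripper":0.2},{"x":0,"y":0.4,"z":0,"ax":0,"ay":0,"az":-1,"gripper":0.2}]' >/dev/null; python3 st.py; done
```

```text
13.28 Y,z,FY,FX,Fz,Mx [-6.0000e-02  1.3448e+02  1.5300e+00 -2.3000e-01 -1.0400e+00  3.8000e-01]
Mz,yaw [-0.097 18.44 ]
13.63 Y,z,FY,FX,Fz,Mx [ 4.0000e-02  1.3436e+02  3.7900e+00 -5.0000e-02 -1.7000e-01  1.0500e+00]
Mz,yaw [ 0.092 16.53 ]
13.98 Y,z,FY,FX,Fz,Mx [-1.8000e-01  1.3432e+02  4.1700e+00 -1.2000e-01 -6.7000e-01  1.0200e+00]
Mz,yaw [ 0.157 17.55 ]
14.33 Y,z,FY,FX,Fz,Mx [-2.5000e-01  1.3427e+02  5.3100e+00 -5.2000e-01 -3.0000e-02  1.3200e+00]
Mz,yaw [-0.136 18.583]
14.68 Y,z,FY,FX,Fz,Mx [-8.000e-02  1.342e+02  5.300e+00 -4.500e-01  3.000e-01  1.510e+00]
Mz,yaw [-0.147 19.631]
15.03 Y,z,FY,FX,Fz,Mx [ 1.000e-01  1.341e+02  6.290e+00 -3.200e-01  2.100e-01  1.540e+00]
Mz,yaw [-0.118 20.675]
```

Mz changes sign between 17.55° and 18.58°, so the caliper yaw is about 18.1°. Withdrawing blue and returning it.

```bash
python3 -m creep '[{"x":0,"y":-0.7,"z":0,"ax":0,"ay":0,"az":2.5,"gripper":0.2},{"x":0,"y":-0.7,"z":0,"ax":0,"ay":0,"az":2.5,"gripper":0.2},{"x":0,"y":-0.7,"z":-10,"ax":0,"ay":0,"az":2.5,"gripper":0.2},{"x":0,"y":-0.7,"z":-30,"ax":0,"ay":0,"az":2.5,"gripper":0.2},{"x":0,"y":-0.7,"z":-60,"ax":0,"ay":0,"az":2.5,"gripper":0.2},{"x":0,"y":-0.7,"z":-60,"ax":0,"ay":0,"az":2.5,"gripper":0.2}]'
python3 -c "
from h import *
to(552.5,182,190,-11)"
```

```text
time: 15.53
tcp_pos: [508.0, -163.4, 200.0]
orientation: [3.139, -0.003, 0.319]
contact_force: [1.3, -0.4, -1.8]
opening: 0.343
t 15.53 d [ 150.4 -314.1    9.6] rot [ 0.1 -0.2 29.3] F [ 1.3 -0.4 -1.8] op 0.34
```

```bash
python3 -m creep '[{"x":150,"y":-314,"z":9,"ax":0,"ay":0,"az":29.3,"gripper":0.2},{"x":150,"y":-314,"z":9,"ax":0,"ay":0,"az":29.3,"gripper":0.2},{"x":150,"y":-314,"z":9,"ax":0,"ay":0,"az":29.3,"gripper":0.2},{"x":150,"y":-314,"z":9,"ax":0,"ay":0,"az":29.3,"gripper":0.2},{"x":150,"y":-314,"z":9,"ax":0,"ay":0,"az":29.3,"gripper":0.2},{"x":150,"y":-314,"z":9,"ax":0,"ay":0,"az":29.3,"gripper":0.2},{"x":150,"y":-314,"z":9,"ax":0,"ay":0,"az":29.3,"gripper":0.2},{"x":150,"y":-314,"z":9,"ax":0,"ay":0,"az":29.3,"gripper":0.2},{"x":150,"y":-314,"z":9,"ax":0,"ay":0,"az":29.3,"gripper":0.2},{"x":150,"y":-314,"z":9,"ax":0,"ay":0,"az":29.3,"gripper":0.2},{"x":150,"y":-314,"z":9,"ax":0,"ay":0,"az":29.3,"gripper":0.2},{"x":150,"y":-314,"z":9,"ax":0,"ay":0,"az":29.3,"gripper":0.2}]'
python3 -m creep '[{"x":0,"y":0,"z":0,"ax":0,"ay":0,"az":0,"gripper":0.2},{"x":0,"y":0,"z":0,"ax":0,"ay":0,"az":0,"gripper":0.2},{"x":0,"y":0,"z":0,"ax":0,"ay":0,"az":0,"gripper":0.2}]'
python3 -c "
from h import *
to(552.5,182,75,-11)"
```

```text
time: 16.53
tcp_pos: [552.4, 181.1, 190.8]
orientation: [3.14, -0.005, -0.192]
contact_force: [-0.5, -0.8, -2.5]
opening: 0.341
time: 16.78
tcp_pos: [552.8, 179.7, 191.0]
orientation: [3.14, -0.005, -0.194]
contact_force: [-0.6, 0.3, -1.6]
opening: 0.342
t 16.78 d [ -1.4  -2.4 115.9] rot [ 0.1 -0.3 -0.1] F [-0.6  0.3 -1.6] op 0.34
```

```bash
python3 -m creep '[{"x":-0.5,"y":-2,"z":30,"ax":0,"ay":0,"az":0,"gripper":0.2},{"x":-0.5,"y":-2,"z":60,"ax":0,"ay":0,"az":0,"gripper":0.2},{"x":-0.5,"y":-2,"z":85,"ax":0,"ay":0,"az":0,"gripper":0.2},{"x":-0.5,"y":-2,"z":100,"ax":0,"ay":0,"az":0,"gripper":0.2},{"x":-0.5,"y":-2,"z":108,"ax":0,"ay":0,"az":0,"gripper":0.2},{"x":-0.5,"y":-2,"z":114,"ax":0,"ay":0,"az":0,"gripper":0.2},{"x":-0.5,"y":-2,"z":116,"ax":0,"ay":0,"az":0,"gripper":0.2},{"x":-0.5,"y":-2,"z":116,"ax":0,"ay":0,"az":0,"gripper":0.2}]'
```

```text
time: 17.45
tcp_pos: [553.7, 181.4, 75.5]
orientation: [3.14, -0.006, -0.194]
contact_force: [-0.6, 0.4, -1.4]
opening: 0.346
```

```bash
python3 -m creep '[{"x":0,"y":0,"z":1.5,"ax":0,"ay":0,"az":0,"gripper":0.2},{"x":0,"y":0,"z":2,"ax":0,"ay":0,"az":0,"gripper":0.2},{"x":0,"y":0,"z":2,"ax":0,"ay":0,"az":0,"gripper":0.2}]'
python3 -m creep '[{"x":0,"y":0,"z":0,"ax":0,"ay":0,"az":0,"gripper":0.6},{"x":0,"y":0,"z":0,"ax":0,"ay":0,"az":0,"gripper":0.6},{"x":0,"y":0,"z":0,"ax":0,"ay":0,"az":0,"gripper":0.6},{"x":0,"y":0,"z":-30,"ax":0,"ay":0,"az":0,"gripper":0.6},{"x":0,"y":0,"z":-60,"ax":0,"ay":0,"az":0,"gripper":0.6},{"x":0,"y":0,"z":-90,"ax":0,"ay":0,"az":0,"gripper":0.6},{"x":0,"y":0,"z":-90,"ax":0,"ay":0,"az":0,"gripper":0.6}]'
python3 - <<'E'
from h import *
f=optics.grab_frame("side");P=pts(f);h=cv2.cvtColor(f["img"],cv2.COLOR_RGB2HSV);H,S=h[...,0],h[...,1]
near=(np.hypot(P[...,0]-550,P[...,1]-181)<130)&(P[...,2]>82)&(P[...,2]<95)
for k,lo,hi in(("y",20,40),("b",100,125),("g",55,90)):
    m=near&(H>=lo)&(H<=hi)&(S>70); print(k,m.sum(),np.median(P[m],0) if m.sum() else "")
# green by rack geometry: 70 mm from blue along -rack y
a=np.radians(-11);print(552.8+70*np.sin(a),182-70*np.cos(a))
to(539.5,113.5,165,-11)
E
```

```text
time: 17.7
tcp_pos: [554.0, 181.5, 74.1]
orientation: [3.14, -0.007, -0.195]
contact_force: [0.6, -0.1, -0.9]
opening: 0.343
time: 18.28
tcp_pos: [555.9, 183.3, 170.2]
orientation: [-3.139, -0.014, -0.194]
contact_force: [1.1, 1.1, 0.3]
opening: 0.605
y 128 [568.01431479 255.67993488  85.62570206]
b 111 [556.69095182 183.97671011  85.7972503 ]
g 102 [537.72019295 118.67563224  86.18941507]
539.4433703236418 113.28609715866352
t 18.33 d [-2.  70.9  2.4] rot [-0.1 -0.7 -0.1] F [ 0.4  0.3 -0.9] op 0.6
```

```bash
python3 -m creep '[{"x":-4,"y":69,"z":0,"ax":0,"ay":-0.5,"az":0,"gripper":0.6},{"x":-4,"y":69,"z":0,"ax":0,"ay":-0.5,"az":0,"gripper":0.6},{"x":-4,"y":69,"z":0,"ax":0,"ay":-0.5,"az":0,"gripper":0.6},{"x":-4,"y":69,"z":0,"ax":0,"ay":-0.5,"az":0,"gripper":0.6},{"x":-4,"y":69,"z":0,"ax":0,"ay":-0.5,"az":0,"gripper":0.6},{"x":-4,"y":69,"z":0,"ax":0,"ay":-0.5,"az":0,"gripper":0.6}]'
python3 -c "
from h import *
to(537.5,114.5,73,-11)"
```

```text
time: 18.83
tcp_pos: [537.6, 116.8, 167.0]
orientation: [-3.14, -0.003, -0.193]
contact_force: [-0.2, 0.1, 0.4]
opening: 0.603
t 18.83 d [ 0.   2.5 94. ] rot [-0.1 -0.2 -0.1] F [-0.2  0.1  0.4] op 0.6
```

```bash
python3 -m creep '[{"x":0,"y":2,"z":35,"ax":0,"ay":0,"az":0,"gripper":0.6},{"x":0,"y":2,"z":65,"ax":0,"ay":0,"az":0,"gripper":0.6},{"x":0,"y":2,"z":82,"ax":0,"ay":0,"az":0,"gripper":0.6},{"x":0,"y":2,"z":90,"ax":0,"ay":0,"az":0,"gripper":0.6},{"x":0,"y":2,"z":94,"ax":0,"ay":0,"az":0,"gripper":0.6},{"x":0,"y":2,"z":94,"ax":0,"ay":0,"az":0,"gripper":0.6},{"x":0,"y":2,"z":94,"ax":0,"ay":0,"az":0,"gripper":0.6}]'
python3 -m creep '[{"x":0,"y":0,"z":0,"ax":0,"ay":0,"az":0,"gripper":0.2},{"x":0,"y":0,"z":0,"ax":0,"ay":0,"az":0,"gripper":0.2},{"x":0,"y":0,"z":0,"ax":0,"ay":0,"az":0,"gripper":0.2},{"x":0,"y":0,"z":0,"ax":0,"ay":0,"az":0,"gripper":0.2},{"x":0,"y":0,"z":0,"ax":0,"ay":0,"az":0,"gripper":0.2},{"x":0,"y":0,"z":0,"ax":0,"ay":0,"az":0,"gripper":0.2}]' 40
python3 -m creep '[{"x":0,"y":0,"z":-30,"ax":0,"ay":0,"az":0,"gripper":0.2},{"x":0,"y":0,"z":-60,"ax":0,"ay":0,"az":0,"gripper":0.2},{"x":0,"y":0,"z":-100,"ax":0,"ay":0,"az":0,"gripper":0.2},{"x":0,"y":0,"z":-115,"ax":0,"ay":0,"az":0,"gripper":0.2},{"x":0,"y":0,"z":-115,"ax":0,"ay":0,"az":0,"gripper":0.2},{"x":0,"y":0,"z":-115,"ax":0,"ay":0,"az":0,"gripper":0.2}]'
python3 -c "
from h import *
to(505.1,-162.1,195,18.1)"
```

```text
time: 19.42
tcp_pos: [538.2, 115.7, 74.0]
orientation: [-3.139, -0.004, -0.192]
contact_force: [0.2, 0.2, 0.8]
opening: 0.6
time: 19.92
tcp_pos: [539.1, 116.0, 75.6]
orientation: [-3.138, -0.007, -0.192]
contact_force: [0.3, 0.5, 4.8]
opening: 0.342
time: 20.42
tcp_pos: [538.7, 115.7, 191.3]
orientation: [-3.138, -0.009, -0.193]
contact_force: [0.0, -0.6, -3.5]
opening: 0.343
t 20.42 d [ 20.3 279.1  -4.4] rot [ -0.1  -0.5 -29.1] F [ 0.  -0.6 -3.5] op 0.34
```

```bash
python3 -m creep '[{"x":20,"y":279,"z":-4,"ax":0,"ay":-0.5,"az":-29.1,"gripper":0.2},{"x":20,"y":279,"z":-4,"ax":0,"ay":-0.5,"az":-29.1,"gripper":0.2},{"x":20,"y":279,"z":-4,"ax":0,"ay":-0.5,"az":-29.1,"gripper":0.2},{"x":20,"y":279,"z":-4,"ax":0,"ay":-0.5,"az":-29.1,"gripper":0.2},{"x":20,"y":279,"z":-4,"ax":0,"ay":-0.5,"az":-29.1,"gripper":0.2},{"x":20,"y":279,"z":-4,"ax":0,"ay":-0.5,"az":-29.1,"gripper":0.2},{"x":20,"y":279,"z":-4,"ax":0,"ay":-0.5,"az":-29.1,"gripper":0.2},{"x":20,"y":279,"z":-4,"ax":0,"ay":-0.5,"az":-29.1,"gripper":0.2},{"x":20,"y":279,"z":-4,"ax":0,"ay":-0.5,"az":-29.1,"gripper":0.2},{"x":20,"y":279,"z":-4,"ax":0,"ay":-0.5,"az":-29.1,"gripper":0.2},{"x":20,"y":279,"z":-4,"ax":0,"ay":-0.5,"az":-29.1,"gripper":0.2},{"x":20,"y":279,"z":-4,"ax":0,"ay":-0.5,"az":-29.1,"gripper":0.2}]'
python3 st.py; python3 -c "
from h import *
to(505.1,-162.1,164,18.1)"
```

```text
time: 21.42
tcp_pos: [504.8, -160.4, 194.0]
orientation: [-3.14, -0.0, 0.317]
contact_force: [-0.4, 0.6, -2.3]
opening: 0.341
21.52 Y,z,FY,FX,Fz,Mx [ 2.9000e+00  1.9415e+02  6.7000e-01 -4.3000e-01 -1.8800e+00  3.0000e-02]
Mz,yaw [-3.0000e-03  1.8178e+01]
t 21.52 d [-0.3  1.4 30.3] rot [-0.1 -0.   0.1] F [-0.2  0.3 -0.7] op 0.34
```

```bash
python3 -m creep '[{"x":0,"y":1.3,"z":15,"ax":0,"ay":0,"az":0,"gripper":0.2},{"x":0,"y":1.3,"z":25,"ax":0,"ay":0,"az":0,"gripper":0.2},{"x":0,"y":1.3,"z":30,"ax":0,"ay":0,"az":0,"gripper":0.2},{"x":0,"y":1.3,"z":30,"ax":0,"ay":0,"az":0,"gripper":0.2},{"x":0,"y":1.3,"z":30,"ax":0,"ay":0,"az":0,"gripper":0.2},{"x":0,"y":1.3,"z":30,"ax":0,"ay":0,"az":0,"gripper":0.2}]' >/dev/null
python3 st.py; python3 -c "
from h import *
to(505.1,-162.1,155,18.1)"
```

```text
22.12 Y,z,FY,FX,Fz,Mx [ 1.3500e+00  1.6488e+02  2.2000e-01  2.4000e-01 -2.0700e+00  1.0000e-02]
Mz,yaw [-1.0000e-03  1.8176e+01]
t 22.12 d [-0.6 -0.1  9.9] rot [-0.  -0.1  0.1] F [-0.3 -0.4 -2. ] op 0.34
```

Y is 1.35, exactly as planned. Lowering in small steps while watching the forces.

```bash
python3 -m creep '[{"x":0,"y":0,"z":4,"ax":0,"ay":0,"az":0,"gripper":0.2},{"x":0,"y":0,"z":8,"ax":0,"ay":0,"az":0,"gripper":0.2},{"x":0,"y":0,"z":10,"ax":0,"ay":0,"az":0,"gripper":0.2},{"x":0,"y":0,"z":10,"ax":0,"ay":0,"az":0,"gripper":0.2}]' >/dev/null; python3 st.py
for i in 1 2 3 4; do python3 -m creep '[{"x":0,"y":0,"z":1,"ax":0,"ay":0,"az":0,"gripper":0.2},{"x":0,"y":0,"z":1.5,"ax":0,"ay":0,"az":0,"gripper":0.2},{"x":0,"y":0,"z":1.5,"ax":0,"ay":0,"az":0,"gripper":0.2}]' >/dev/null; python3 st.py; done
```

```text
22.55 Y,z,FY,FX,Fz,Mx [  0.77 154.74  -2.22  -0.34  -1.03  -0.71]
Mz,yaw [-0.035 18.141]
22.9 Y,z,FY,FX,Fz,Mx [  0.66 153.53  -2.98   0.45  -0.41  -0.78]
Mz,yaw [-0.064 18.138]
23.25 Y,z,FY,FX,Fz,Mx [  0.76 151.98  -3.14   1.11  -0.16  -0.75]
Mz,yaw [-0.061 18.145]
23.6 Y,z,FY,FX,Fz,Mx [  1.12 150.25  -0.35   0.46  -1.18  -0.26]
Mz,yaw [-0.053 18.16 ]
23.95 Y,z,FY,FX,Fz,Mx [  1.26 148.47  -1.22   0.39  -2.82  -0.3 ]
Mz,yaw [-0.078 18.162]
```

```bash
for i in 1 2 3 4; do python3 -m creep '[{"x":0,"y":0,"z":1,"ax":0,"ay":0,"az":0,"gripper":0.2},{"x":0,"y":0,"z":2,"ax":0,"ay":0,"az":0,"gripper":0.2},{"x":0,"y":0,"z":2,"ax":0,"ay":0,"az":0,"gripper":0.2}]' >/dev/null; python3 st.py; done
```

```text
24.3 Y,z,FY,FX,Fz,Mx [  1.28 146.24  -1.05   0.57  -3.37  -0.36]
Mz,yaw [-0.09  18.158]
24.65 Y,z,FY,FX,Fz,Mx [  1.29 144.1   -1.44   0.35  -2.87  -0.34]
Mz,yaw [-0.099 18.16 ]
25.0 Y,z,FY,FX,Fz,Mx [  1.3  141.96  -1.5    0.6   -3.35  -0.35]
Mz,yaw [-0.071 18.161]
25.35 Y,z,FY,FX,Fz,Mx [  1.29 139.83  -1.47   1.07  -2.68  -0.38]
Mz,yaw [-0.061 18.161]
```

Green slides in without force. Continuing to home (TCP z about 122.5).

```bash
for i in 1 2 3; do python3 -m creep '[{"x":0,"y":0,"z":1.3,"ax":0,"ay":0,"az":0,"gripper":0.2},{"x":0,"y":0,"z":2.6,"ax":0,"ay":0,"az":0,"gripper":0.2},{"x":0,"y":0,"z":4,"ax":0,"ay":0,"az":0,"gripper":0.2},{"x":0,"y":0,"z":4,"ax":0,"ay":0,"az":0,"gripper":0.2}]' >/dev/null; python3 st.py; done
for i in 1 2 3 ; do python3 -m creep '[{"x":0,"y":0,"z":1,"ax":0,"ay":0,"az":0,"gripper":0.2},{"x":0,"y":0,"z":1.2,"ax":0,"ay":0,"az":0,"gripper":0.2},{"x":0,"y":0,"z":1.2,"ax":0,"ay":0,"az":0,"gripper":0.2}]' >/dev/null; python3 st.py; done
```

```text
25.78 Y,z,FY,FX,Fz,Mx [  1.3  135.54  -1.42   0.63  -3.19  -0.42]
Mz,yaw [-0.089 18.16 ]
26.22 Y,z,FY,FX,Fz,Mx [  1.29 131.33  -1.7    0.87  -2.83  -0.44]
Mz,yaw [-0.071 18.158]
26.65 Y,z,FY,FX,Fz,Mx [  1.3  127.11  -1.93   0.53  -3.11  -0.44]
Mz,yaw [-0.066 18.159]
27.0 Y,z,FY,FX,Fz,Mx [  1.28 125.89  -1.6    0.64  -2.18  -0.39]
Mz,yaw [-0.061 18.158]
27.35 Y,z,FY,FX,Fz,Mx [  1.28 124.65  -1.3    0.62  -2.14  -0.38]
Mz,yaw [-0.082 18.157]
27.7 Y,z,FY,FX,Fz,Mx [  1.3  123.37  -0.99   0.7   -2.07  -0.38]
Mz,yaw [-0.062 18.16 ]
```

```bash
for i in 1 2 3 ; do python3 -m creep '[{"x":0,"y":0,"z":0.7,"ax":0,"ay":0,"az":0,"gripper":0.2},{"x":0,"y":0,"z":0.7,"ax":0,"ay":0,"az":0,"gripper":0.2},{"x":0,"y":0,"z":0.7,"ax":0,"ay":0,"az":0,"gripper":0.2}]' >/dev/null; python3 st.py; done
```

```text
28.05 Y,z,FY,FX,Fz,Mx [  1.29 122.67  -1.07   0.14  -1.05  -0.32]
Mz,yaw [-0.046 18.159]
28.4 Y,z,FY,FX,Fz,Mx [ 1.2600e+00  1.2258e+02  4.8000e-01 -2.6100e+00  6.4300e+00  1.1000e-01]
Mz,yaw [-0.089 18.153]
28.75 Y,z,FY,FX,Fz,Mx [  1.27 122.57   1.05  -3.74   7.18   0.27]
Mz,yaw [-0.071 18.15 ]
```

The head is seated at z 122.6 (Fz +7 N). Relaxing, releasing, then retreating up and away from the view.

```bash
python3 -m creep '[{"x":0,"y":0,"z":-0.2,"ax":0,"ay":0,"az":0,"gripper":0.2},{"x":0,"y":0,"z":-0.2,"ax":0,"ay":0,"az":0,"gripper":0.6},{"x":0,"y":0,"z":-0.2,"ax":0,"ay":0,"az":0,"gripper":0.6},{"x":0,"y":0,"z":-0.2,"ax":0,"ay":0,"az":0,"gripper":0.6},{"x":0,"y":0,"z":-0.2,"ax":0,"ay":0,"az":0,"gripper":0.6},{"x":0,"y":0,"z":-20,"ax":0,"ay":0,"az":0,"gripper":0.6},{"x":0,"y":0,"z":-50,"ax":0,"ay":0,"az":0,"gripper":0.6},{"x":0,"y":0,"z":-90,"ax":0,"ay":0,"az":0,"gripper":0.6},{"x":0,"y":0,"z":-130,"ax":0,"ay":0,"az":0,"gripper":0.6},{"x":0,"y":0,"z":-130,"ax":0,"ay":0,"az":0,"gripper":0.6}]'
python3 -m creep '[{"x":-40,"y":40,"z":0,"ax":0,"ay":0,"az":0,"gripper":0.6},{"x":-80,"y":80,"z":0,"ax":0,"ay":0,"az":0,"gripper":0.6},{"x":-110,"y":120,"z":0,"ax":0,"ay":0,"az":0,"gripper":0.6},{"x":-120,"y":160,"z":0,"ax":0,"ay":0,"az":0,"gripper":0.6},{"x":-130,"y":200,"z":0,"ax":0,"ay":0,"az":0,"gripper":0.6},{"x":-130,"y":240,"z":0,"ax":0,"ay":0,"az":0,"gripper":0.6},{"x":-130,"y":260,"z":0,"ax":0,"ay":0,"az":0,"gripper":0.6},{"x":-130,"y":260,"z":0,"ax":0,"ay":0,"az":0,"gripper":0.6},{"x":-130,"y":260,"z":0,"ax":0,"ay":0,"az":0,"gripper":0.6}]'
python3 - <<'E'
from h import *
f=optics.grab_frame("top");P=pts(f);g=optics.grab_frame("side")
h=cv2.cvtColor(f["img"],cv2.COLOR_RGB2HSV);H,S=h[...,0],h[...,1]
m=(H>=55)&(H<=90)&(S>70)&(np.hypot(P[...,0]-505,P[...,1]+162)<60)&(P[...,2]>110)
v,u=np.where(m);print(m.sum(),"z",np.percentile(P[m][:,2],[5,50,95]) if m.sum() else "")
a=np.radians(18.1);U=np.array([np.cos(a),np.sin(a)]);W=np.array([-U[1],U[0]])
p=np.array([atz(f,x,133)[:2] for x in zip(v,u)],np.float32)
print(cv2.minAreaRect(p)); q=p-np.array([502.15,-151.56]);print("X",np.percentile(q@U,[1,99]),"Y",np.percentile(q@W,[1,99]))
A=cv2.resize(f["img"][140:240,120:330,::-1],(798,380),interpolation=cv2.INTER_CUBIC)
B=cv2.resize(g["img"][150:300,200:340,::-1],(205,220),interpolation=cv2.INTER_CUBIC)
C=cv2.resize(g["img"][150:210,230:310,::-1],(293,220),interpolation=cv2.INTER_CUBIC)
D=np.hstack([B,C,np.zeros((220,300,3),np.uint8)])
cv2.imwrite("pics/end.png",np.vstack([A,D]))
E
```

```text
time: 29.58
tcp_pos: [508.1, -162.5, 260.3]
orientation: [3.136, -0.008, 0.317]
contact_force: [0.7, -0.0, 0.3]
opening: 0.595
time: 30.33
tcp_pos: [464.7, -453.4, 258.8]
orientation: [3.138, -0.007, 0.313]
contact_force: [-0.0, 0.2, -0.9]
opening: 0.603
201 z [129.96944113 134.00044112 137.69287127]
((503.0556335449219, -163.62677001953125), (54.50551223754883, 28.404537200927734), 18.030580520629883)
X [-29.53825339  23.94195596] Y [-25.54310696   2.26984329]
```

View pics/end.png

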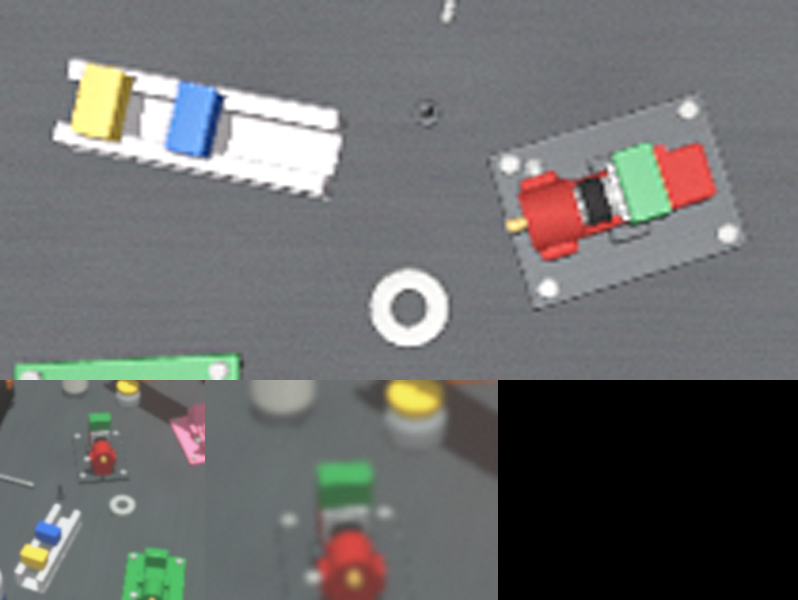

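The final picture shows green upright on the red caliper (crop (640,183)), with yellow (102,102) and blue (193,118) upright in the rack and the third rack place empty. The top camera puts the head top at about 134 mm (133 expected), yaw 18.0° and about 2 mm off centre along x. Handing in.

```bash
python3 -c "
from h import *
print(manip.hand_in())"
```

```text
the job is handed in; nothing more can be done
None
```

The green (thick) gauge is the thickest that goes in. It is now in the red caliper's gap, fully home and upright, and I handed the job in at about 30 s of robot time.

- **Blue (mid) gauge:** I tried it first. It slid in with almost no push-back and could be moved about 2.95 mm sideways from the jaw to the piston stop. That meant it pressed the plate back only about 0.45 mm, so green, 2.5 mm thicker, should still fit. I put blue back in the rack.
- **Green gauge:** It went in with at most about 3 N sideways. The head seated with a clear 7 N upward contact, after which I let go and moved the arm away. By calculation it presses the plate back about 2.95 mm of the 3.4 mm available.
- **Yellow gauge:** I did not try it, since it is thinner than both.

**Last checks:**
- The head top measures about 134 mm (133 expected) and its yaw is 18.0° against about 18.1° for the caliper.
- The head is about 2 mm off centre along the gap.
- Yellow and blue look upright in the rack; blue ended about 4 mm along the rails from where it started.
- The other things in the last picture looked untouched. It did not show the whole bench.

**Disagreements:**
- The two cameras differed by about 3 to 7 mm on the rack and caliper, and the network's jaw-edge points differed by more. I settled the jaw position and angle by touch instead.
- I did not measure the piston position directly after releasing green.

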